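# Pack three hat-shaped flanges, alternately up and down

### The job

Pack the three hat-shaped flanges (flat plate with a square hub) in one row in the shallow tray, alternately hub up and hub down: hub up at both ends, and the middle one turned over so that its hub stands on the tray floor between its neighbours' plates and its plate lies over them, level. One flange already stands hub up at one end of the tray; all three must end lengthways in line with the tray, flat on its floor, and let go. Leave the other things on the bench where they are.

Things in the scene. Friction and masses are not known exactly. Their poses are not given: they have to be found in the camera images.
- tray: Shallow grey packing tray, fixed; inside 210 mm along x, 66 along y. Origin: centre of its underside on the bench. Floor 4 mm, wall tops 12 mm above the bench; walls 5 thick; a lip sticks out 11 mm past each end. With hub-up flanges against both end walls (centres 65 mm from the tray's centre) the turned-over one has 3 mm to spare each side.
- flange_a: Hat-shaped aluminium flange: plate (brim) 80 mm along x, 60 along y, 8 thick; on it a square hub (crown) 44 x 44, 34 tall, z along it. Origin: centre of the plate's underside. About 0.25 kg. Starts hub up in the tray, at its +x end. Lengthways along the tray.
- flange_b: Hat-shaped aluminium flange: plate (brim) 80 mm along x, 60 along y, 8 thick; on it a square hub (crown) 44 x 44, 34 tall, z along it. Origin: centre of the plate's underside. About 0.25 kg. Starts hub up on the bare bench between tray and robot, 2.5 mm below the mat. Laid on a 60 mm edge of its plate, it comes to rest on that edge and the hub's end, hub 28 degrees below level.
- flange_c: Hat-shaped aluminium flange: plate (brim) 80 mm along x, 60 along y, 8 thick; on it a square hub (crown) 44 x 44, 34 tall, z along it. Origin: centre of the plate's underside. About 0.25 kg. Like flange_b; starts hub up on the black mat, left of it. That mat's top is z = 0, the bare bench to its right z = -2.5 mm.
- setting_block: Bystander: small ground steel block, 52 x 59 x 22 mm. Origin: centre of its underside as it stands.
- bush_long: Bystander: plain steel flanged bush standing up, 26 mm across, 45 mm tall. Origin: centre of its underside as it stands.
- plug_gauge: Bystander: plug gauge lying flat, 122 mm long along its y axis, 22 mm wide, 15 mm high. Origin: centre of its underside as it stands.
- oil_bottle: Bystander: small oil bottle with a long nozzle, 41 mm across, 128 mm tall. Origin: centre of its underside as it stands.

How it is judged:
By the outcome, as a careful person would: the job done as asked, in the order asked, and still so for the second after the job is handed in, with the robot touching nothing.
It also fails if it takes over 72 s, if anything falls off the work surface, if the arm or the gripper's body presses on something with over 40 N, if the wrist force passes 120 N, or if a joint passes its speed limit or range.

### The arm

A 6-joint arm with a two-finger parallel gripper is mounted at the origin on a cart in front of the work surface, level with it; the furniture and walls round the work are solid. World frame = base frame: x ahead of the robot, y to its left, z up, the work surface at z = 0. Lengths are in mm, angles in rad, forces in N, time in s.
With the tool pointing down it reaches from about 275 to 1000 mm from the base axis. Payload 8.4 kg.
Tool frame: the origin (TCP) lies midway between the tips of the shut fingers; the grasp point (between the pads) lies 19 mm behind it; z points along the fingers, y is the line along which they close (so a half turn about z gives the same grasp; the last joint's range is limited). The gripper opens to 85 mm and grips with 20 to 120 N. Pads are 22 mm wide; open, the fingers measure 114 mm over their backs; the gripper's body (76 mm by 85 mm) begins 54 mm behind the grasp point. The pads swing forward as they close: fully open they stand 13 mm farther back than shut.
Start: joints at [1.153, 0.353, 1.633, -0, 1.155, -0.002], TCP at [252.45, 571.749, 231.281] pointing down, gripper open.
Joint ranges: [-2.63, 2.63], [-0.92, 2.1], [0.06, 2.66], [-1.3, 4.44], [0, 2.69], [-3.02, 3.02]. Speed limits (rad/s): [2.22, 2.22, 2.79, 3.14, 3.14, 3.14].

### API

Orientations are given as [roll, pitch, yaw] about the fixed x, y, z axes, in that order (R = Rz(yaw) Ry(pitch) Rx(roll)).
In Python, from rig import telemetry, optics, r gives the robot as it stands.
- The arm moves only by the tool play_rows, never from a script. Its arguments are lists of equal length, an entry for each row: "dp": the shift along the tool's x, y, z in units of 40 mm (1.0 is 40 mm), a list of three; "rot": the turn, a rotation vector about the tool's x, y, z in units of 6 degrees (1.0 is 6 degrees), a list of three. In form: {"dp": [[tx, ty, tz], ...], "rot": [[ax, ay, az], ...]}. A call has 1 to 5 rows; each row is the pose to reach, as a shift and turn from the pose commanded when the call began, along the tool's axes at that moment; what a row does not reach only later rows make up. A row lasts 1/12 s, in which the tool goes at most 41.7 mm and 7.16 degrees, less where a joint would pass 70% of its speed; a pose out of reach is approached as far as the arm can. A call with a gripper value outside its range is refused whole. "fingers" is the opening, from 0 (shut) to 1 (fully open), set as the call begins (left out, the last holds). The fingers move at their own pace and stop on an object; "grip_force" is the grip in N (left out, the last holds). Time passes only in rows, so rows that repeat a pose let the fingers close. It gives the time, the measured TCP pose, the force, the opening and the grip force at its end, in the units of the state.
- telemetry.sense(): the state, without advancing time (a new reading comes with each control period).
- optics.grab_frame(name): name is "scene" or "top" or "wrist"; returns a dict with "color" (480x640x3 uint8, red, green, blue), "mtx" (3x3 intrinsics, pixels), "R" (3x3) and "t" (3): a world point X has camera coordinates R X + t; the wrist camera has in their place "mount" (4x4, takes a point from camera to tool coordinates, whose origin is the TCP and whose axes are the flange's). Camera axes: x right, y down, z forward; pixel columns grow to the right and rows downward; lengths in mm; the calibration is good to about 2 mm. A picture is of the moment at which its call begins: read the wrist's pose just before it. There is no depth.
- r.sign_off(): hands the job in; it is judged then, once.
The state is a dict: "clock": time; "qpos": joint angles; "qvel": joint speeds; "joint_efforts": joint torques, N m; "eef_pos": TCP position; "tcp_rot": TCP orientation; "contact_force": force on the tool from outside, world axes, zero at the start; "wrist_torque": the same for the moment, N m; "opening": opening from 0.0 (shut) to 1.0 (fully open); "grasp_force": force on a finger pad.
Only numpy, scipy, OpenCV 4.12 (cv2) and the standard library are available. Lean on these libraries where they do the work, as an engineer would, in place of code of your own. Each camera call takes 0.05 s, during which the arm holds its last target. There are 200 camera calls.

## Working session

There is one attempt and no reset: what is moved stays moved. The work goes in short steps, Python scripts to look and compute and a tool call to move; the robot and the scene stay as the last step left them, time stands still between calls to the robot, and variables do not carry over. Pictures are saved under pics/ and viewed, at most 10 in all, crops included, and the job is handed in when it is done.

Besides the shell and the picture viewer there is one more tool, called after "Call:" by a JSON object that holds its "op" and its "data". play_rows: Moves the arm, as the interface text tells. Its arguments: {"type":"object","properties":{"dp":{"type":"array"},"rot":{"type":"array"},"fingers":{"type":"number"},"grip_force":{"type":"number"}},"required":["dp","rot"]}

```bash
mkdir -p pics; ls; python3 - <<'E'
from rig import telemetry, optics, r
import cv2, numpy as np
s=telemetry.sense()
print(s)
a=optics.grab_frame("top"); b=optics.grab_frame("scene")
np.savez("cams.npz",tm=a["mtx"],tR=a["R"],tt=a["t"],sm=b["mtx"],sR=b["R"],st=b["t"])
cv2.imwrite("pics/top0.png",a["color"][:,:,::-1]);cv2.imwrite("pics/scene0.png",b["color"][:,:,::-1])
print(a["mtx"],a["R"],a["t"])
E
```

```text
pics
{'clock': 0.0, 'qpos': array([ 1.15258570e+00,  3.53629196e-01,  1.63412658e+00, -1.65853959e-05,
        1.15518945e+00, -2.39748738e-03]), 'qvel': array([-1.47165379e-03,  6.48578118e-04,  2.36648349e-03, -4.41893755e-05,
       -5.82548482e-04,  3.04715796e-04]), 'joint_efforts': array([-4.39956766e-04, -6.05254483e+01, -3.42069483e+01, -1.18316621e-04,
        9.48203669e-03, -1.96694270e-05]), 'eef_pos': array([252.27240452, 571.31449426, 230.57674298]), 'tcp_rot': array([-3.14024005e+00,  1.19216119e-05,  2.72578623e+00]), 'contact_force': array([ 0.71114647, -0.09837264, -0.22780749]), 'wrist_torque': array([ 0.04545559,  0.04940034, -0.0645093 ]), 'grasp_force': 0.0, 'opening': 1.0008666192260183}
[[544.36350224   0.         315.26557494]
 [  0.         544.36350224 235.21059331]
 [  0.           0.           1.        ]] [[-0.00806363 -0.99992681 -0.00901908]
 [-0.9903401   0.00923422 -0.13835176]
 [ 0.13842492  0.00781634 -0.99034209]] [-147.01961003  541.07331147  856.01902428]
```

View pics/top0.png

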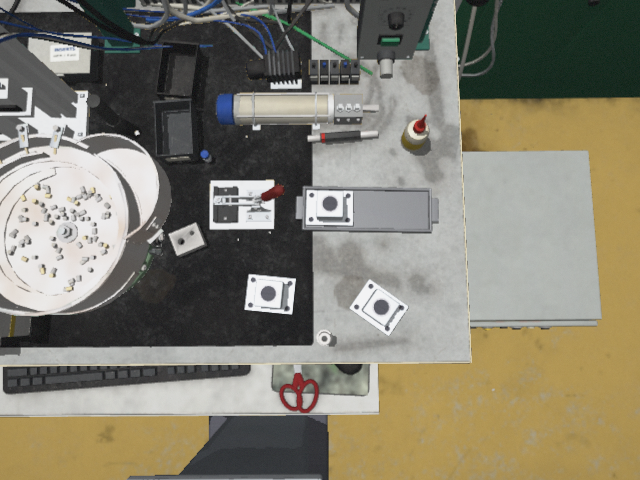

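View pics/scene0.png

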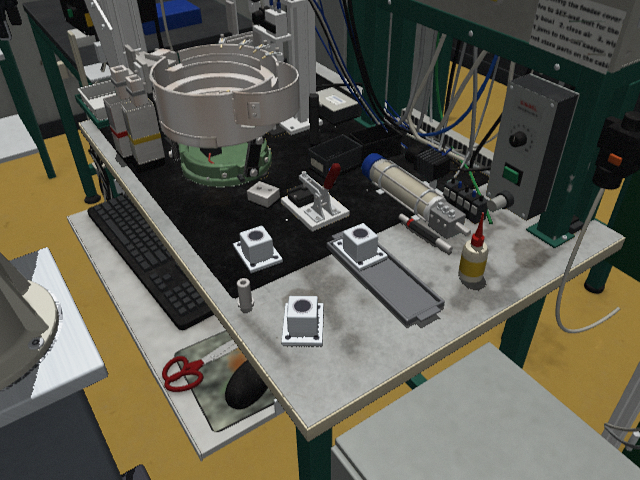

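```bash
python3 - <<'E'
import cv2
a=cv2.imread("pics/top0.png")[182:332,240:440]
cv2.imwrite("pics/crop0.png",cv2.resize(a,None,fx=4,fy=4,interpolation=cv2.INTER_CUBIC))
E
cat > h.py <<'E'
import numpy as np
c=np.load("cams.npz")
def un(u,v,z,cam="t"):
    K,R,t=c[cam+"m"],c[cam+"R"],c[cam+"t"]
    d=R.T@np.linalg.solve(K,[u,v,1]); o=-R.T@t
    return o+d*(z-o[2])/d[2]
def pr(X,cam="t"):
    p=c[cam+"m"]@(c[cam+"R"]@np.array(X,float)+c[cam+"t"]); return p[:2]/p[2]
E
```

```text
(no output)
```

View pics/crop0.png

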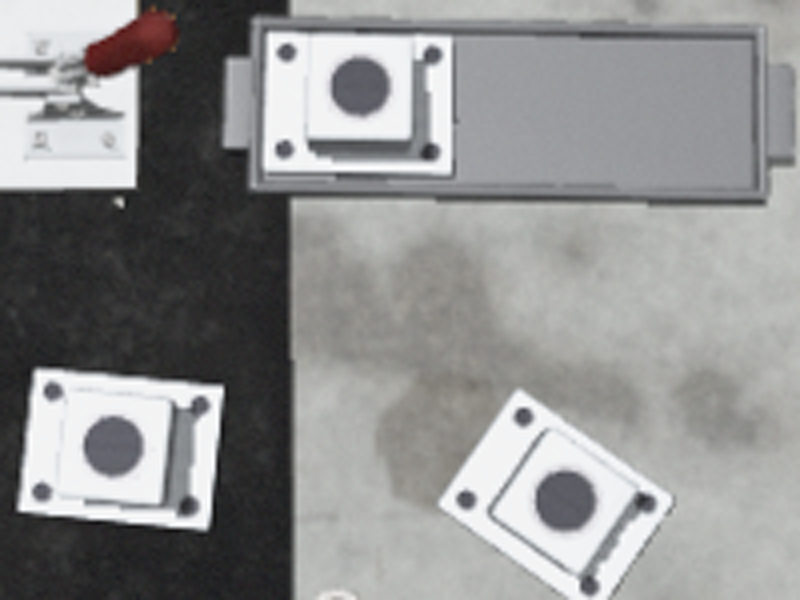

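```bash
python3 - <<'E'
from h import *
from scipy.optimize import least_squares
o=lambda p:np.array([p[0]/4+240-.375,p[1]/4+182-.375])
def fit(px,L,W,z,y0):
    loc=[(L/2*a,W/2*b) for a,b in((1,1),(1,-1),(-1,-1),(-1,1))]
    def f(p):
        c_,s_=np.cos(p[2]),np.sin(p[2]); r=[]
        for q,(x,y) in zip(px,loc):
            if q is None: continue
            r+=list(pr([p[0]+c_*x-s_*y,p[1]+s_*x+c_*y,z])-o(q))
        return r
    g=un(*o([q for q in px if q][0]),z)
    s=least_squares(f,[g[0],g[1],y0]); print(s.x[:2].round(1),np.degrees(s.x[2]).round(2),"res",np.array(s.fun).round(2))
# order: (+x,+y),( +x,-y),(-x,-y),(-x,+y); tray +x=world +y, tray +y = world -x
for z in(9.5,12): fit([(250,188),(250,17),(768,25),(768,203)],220,76,z,1.57)
fit([(18,513),(35,368),(224,384),(208,530)],80,60,8,1.57)
fit([(438,505),(518,389),(675,497),None],80,60,5.5,1.0)
fit([(263,175),(265,32),(453,37),(452,176)],80,60,12,1.57)
# bush, bottle
print(un(324,340,0),un(416,145,0),un(345,135,0))
E
```

```text
[ 588.6 -239.5] 88.21 res [-0.55  0.62  0.64 -0.48 -0.18  0.17  0.1  -0.32]
[ 588.1 -239.3] 88.21 res [-0.73  0.68  0.46 -0.54 -0.01  0.11  0.28 -0.26]
[445.8 -75. ] 84.25 res [ 0.04 -0.32 -0.28  0.02 -0.13  0.39  0.36 -0.09]
[ 422.3 -256.3] 54.61 res [-0.33  0.2  -0.1  -0.36  0.43  0.15]
[ 590.  -175.5] 88.6 res [-0.08 -0.48  0.09  0.55 -0.01 -0.04 -0.   -0.03]
[ 368.75478074 -164.53854535    0.        ] [ 702.3670867  -328.62970826    0.        ] [ 721.83490181 -204.98335547    0.        ]
```

```bash
cat >> h.py <<'E'
from scipy.spatial.transform import Rotation as Ro, Slerp
def ori(phi,th=0):
    f=np.radians(phi); return Ro.from_matrix(np.array([[-np.sin(f),np.cos(f),0],[np.cos(f),np.sin(f),0],[0,0,-1]]).T)*Ro.from_euler('y',th,degrees=True)
def now():
    from rig import telemetry
    s=telemetry.sense(); return s["eef_pos"],Ro.from_euler('xyz',s["tcp_rot"]),s
def plan(wps,start=None,rows=5,dmax=38,amax=6.6):
    """print calls (end pose of each, repeated over its rows) through waypoints (pos,phi,tilt)"""
    p,R=start if start else now()[:2]; k=0
    for pos,phi,th in wps:
        pos=np.array(pos,float); T=ori(phi,th)
        n=max(1,int(np.ceil(max(np.linalg.norm(pos-p)/(dmax*rows),np.degrees((R.inv()*T).magnitude())/(amax*rows)))))
        sl=Slerp([0,1],Ro.concatenate([R,T])); p0=p.copy()
        for i in range(1,n+1):
            q=p0+(pos-p0)*i/n; Q=sl(i/n)
            dp=(R.inv().apply(q-p)/40).round(2); rv=(np.degrees((R.inv()*Q).as_rotvec())/6).round(2)
            m=max(np.linalg.norm(dp)*40/41,np.linalg.norm(rv)*6/7)
            k+=1; print(k,"dp",dp.tolist(),"rot",rv.tolist(),"rows>=%.1f"%m)
            p=p+R.apply(dp*40); R=R*Ro.from_rotvec(np.radians(rv*6))
def st():
    p,R,s=now(); M=R.as_matrix()
    phi=np.degrees(np.arctan2(M[1,1],M[0,1])); th=np.degrees(np.arcsin(np.clip((ori(phi).inv()*R).as_matrix()[0,2],-1,1)))
    print("t%.2f"%s["clock"],"p",p.round(1),"phi %.2f th %.2f"%(phi,th),"q",s["qpos"].round(3),"F",s["contact_force"].round(1),"op %.3f gf %.0f"%(s["opening"],s["grasp_force"]))
E
python3 - <<'E'
from h import *
st(); plan([((422,-256.5,110),-35.4,0)])
print(pr((250,0,230)), un(70,330,150))
E
```

```text
t0.10 p [252.3 571.4 230.6] phi 66.18 th -0.00 q [ 1.153  0.354  1.634 -0.     1.155 -0.002] F [ 0.5 -0.4  0.2] op 1.000 gf 0
1 dp [-2.45, -3.44, 0.61] rot [-0.0, 0.0, 3.39] rows>=4.2
2 dp [-3.49, -2.38, 0.6] rot [-0.0, 0.0, 3.38] rows>=4.2
3 dp [-4.1, -1.02, 0.61] rot [-0.0, 0.01, 3.39] rows>=4.2
4 dp [-4.2, 0.47, 0.61] rot [-0.0, 0.0, 3.38] rows>=4.2
5 dp [-3.78, 1.9, 0.6] rot [-0.01, 0.0, 3.39] rows>=4.2
[191.16639314 450.1052272 ] [392.9688849  192.41211204 150.        ]
```

```bash
python3 - <<'E'
from h import *
plan([((300,230,300),25,0),((422,-256.5,110),-35.4,0)])
E
```

```text
1 dp [-2.27, -3.66, -0.86] rot [-0.01, 0.0, 3.43] rows>=4.3
2 dp [-3.41, -2.63, -0.87] rot [-0.0, 0.0, 3.43] rows>=4.3
3 dp [-4.1, -0.79, 1.59] rot [0.0, 0.0, 3.36] rows>=4.4
4 dp [-4.13, 0.67, 1.58] rot [0.0, 0.0, 3.35] rows>=4.4
5 dp [-3.65, 2.04, 1.59] rot [0.0, 0.0, 3.36] rows>=4.4
```

Call:
{"op": "play_rows", "data": {"dp": [[-2.27,-3.66,-0.86],[-2.27,-3.66,-0.86],[-2.27,-3.66,-0.86],[-2.27,-3.66,-0.86],[-2.27,-3.66,-0.86]], "rot": [[0,0,3.43],[0,0,3.43],[0,0,3.43],[0,0,3.43],[0,0,3.43]], "fingers": 1}}

```text
clock: 0.52
eef_pos: [276.2, 396.3, 266.2]
tcp_rot: [-3.14, 0.002, 2.365]
contact_force: [0.2, 0.3, 0.2]
opening: 1.006
grasp_force: 0.0
```

Call:
{"op": "play_rows", "data": {"dp": [[-3.41,-2.63,-0.87],[-3.41,-2.63,-0.87],[-3.41,-2.63,-0.87],[-3.41,-2.63,-0.87],[-3.41,-2.63,-0.87]], "rot": [[0,0,3.43],[0,0,3.43],[0,0,3.43],[0,0,3.43],[0,0,3.43]]}}

```text
clock: 0.93
eef_pos: [300.2, 226.6, 301.3]
tcp_rot: [3.141, 0.001, 2.006]
contact_force: [0.1, 0.8, 0.3]
opening: 0.996
grasp_force: 0.0
```

Call:
{"op": "play_rows", "data": {"dp": [[-4.1,-0.79,1.59],[-4.1,-0.79,1.59],[-4.1,-0.79,1.59],[-4.1,-0.79,1.59],[-4.1,-0.79,1.59]], "rot": [[0,0,3.36],[0,0,3.36],[0,0,3.36],[0,0,3.36],[0,0,3.36]]}}

```text
clock: 1.35
eef_pos: [340.5, 64.9, 235.1]
tcp_rot: [-3.14, 0.002, 1.653]
contact_force: [-0.7, -0.2, -0.5]
opening: 0.996
grasp_force: 0.0
```

Call:
{"op": "play_rows", "data": {"dp": [[-4.13,0.67,1.58],[-4.13,0.67,1.58],[-4.13,0.67,1.58],[-4.13,0.67,1.58],[-4.13,0.67,1.58]], "rot": [[0,0,3.35],[0,0,3.35],[0,0,3.35],[0,0,3.35],[0,0,3.35]]}}

```text
clock: 1.77
eef_pos: [382.2, -97.4, 172.0]
tcp_rot: [-3.141, 0.001, 1.302]
contact_force: [-0.8, 0.0, -0.1]
opening: 0.998
grasp_force: 0.0
```

Call:
{"op": "play_rows", "data": {"dp": [[-3.65,2.04,1.59],[-3.65,2.04,1.59],[-3.65,2.04,1.59],[-3.65,2.04,1.59],[-3.65,2.04,1.59]], "rot": [[0,0,3.36],[0,0,3.36],[0,0,3.36],[0,0,3.36],[0,0,3.36]]}}

```text
clock: 2.18
eef_pos: [423.2, -260.2, 108.1]
tcp_rot: [3.141, 0.001, 0.951]
contact_force: [0.4, 0.2, 1.3]
opening: 0.999
grasp_force: 0.0
```

```bash
python3 - <<'E'
from h import *
from rig import optics
import cv2
st()
w=optics.grab_frame("wrist"); np.savez("w.npz",m=w["mtx"],T=w["mount"]); print(w["mount"].round(2).tolist())
cv2.imwrite("pics/w1.png",w["color"][:,:,::-1])
print("descend"); plan([((422.3,-256.5,8),-35.4,0)])
E
```

```text
t2.18 p [ 423.2 -260.2  108.1] phi -35.50 th -0.03 q [-5.540e-01  3.190e-01  2.011e+00 -1.000e-03  8.110e-01  6.600e-02] F [0.4 0.2 1.3] op 0.999 gf 0
[[-0.0, -0.96, -0.3, 75.43], [1.0, -0.0, 0.0, -0.78], [-0.0, -0.3, 0.96, -143.11], [0.0, 0.0, 0.0, 1.0]]
descend
1 dp [0.06, -0.06, 2.5] rot [-0.0, 0.0, -0.02] rows>=2.4
```

View pics/w1.png

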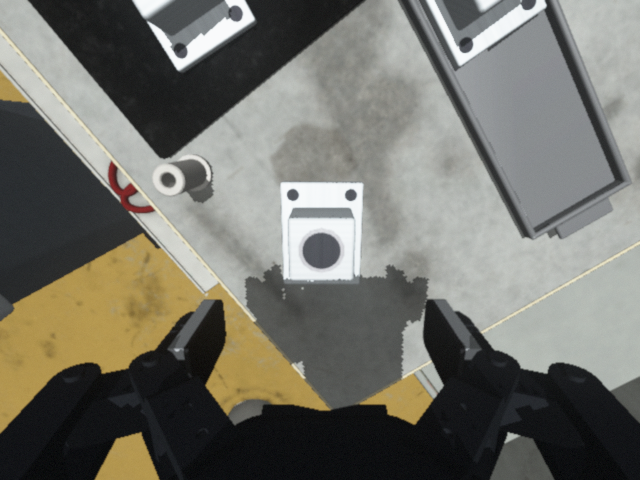

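```bash
cat >> h.py <<'E'
def wun(u,v,z,p,R):
    d=np.load("w.npz"); T=d["T"]
    o=p+R.apply(T[:3,3]); ray=R.apply(T[:3,:3]@np.linalg.solve(d["m"],[u,v,1])); return (o+ray*(z-o[2])/ray[2]).round(1)
E
python3 - <<'E'
from h import *
st(); p,R,s=now()
print(wun(321,251,39.5,np.array([423.2,-260.2,108.1]),R))
print("plate",[wun(*q,5.5,np.array([423.2,-260.2,108.1]),R) for q in((281,183),(363,182))])
plan([((422.3,-256.5,8),-35.4,0)])
E
```

```text
t2.23 p [ 423.1 -259.8  108. ] phi -35.51 th -0.03 q [-5.530e-01  3.190e-01  2.011e+00 -1.000e-03  8.120e-01  6.700e-02] F [ 0.4 -0.8  0.1] op 0.997 gf 0
[ 421.9 -257.4   39.5]
plate [array([ 421.5, -208.2,    5.5]), array([ 469.8, -241.8,    5.5])]
1 dp [0.06, -0.06, 2.5] rot [-0.0, 0.0, -0.02] rows>=2.4
```

Call:
{"op": "play_rows", "data": {"dp": [[0.03,-0.05,0.8],[0.05,-0.05,1.6],[0.05,-0.05,2.3],[0.05,-0.05,2.5],[0.05,-0.05,2.5]], "rot": [[0,0,0],[0,0,0],[0,0,0],[0,0,0],[0,0,0]]}}

```text
clock: 2.65
eef_pos: [420.2, -251.7, 8.4]
tcp_rot: [-3.137, 0.0, 0.954]
contact_force: [-1.0, -0.4, -0.2]
opening: 0.997
grasp_force: 0.0
```

Call:
{"op": "play_rows", "data": {"dp": [[0,0,0],[0,0,0],[0,0,0],[0,0,0],[0,0,0]], "rot": [[0,0,0],[0,0,0],[0,0,0],[0,0,0],[0,0,0]], "fingers": 0, "grip_force": 60}}

```text
clock: 3.07
eef_pos: [422.9, -254.0, 11.9]
tcp_rot: [3.138, -0.0, 0.953]
contact_force: [0.5, 0.1, 9.2]
opening: 0.508
grasp_force: 61.3
```

```bash
python3 - <<'E'
from h import *
st()
E
```

```text
t3.07 p [ 422.9 -254.    11.9] phi -35.40 th 0.02 q [-0.544  0.483  2.064  0.     0.59   0.074] F [0.5 0.1 9.2] op 0.508 gf 61
```

```bash
python3 - <<'E'
from h import *
plan([((422.9,-254,100),-35.4,0),((586.7,-298,70),-1.7,0)])
E
```

```text
1 dp [0.0, 0.01, -2.2] rot [0.03, -0.0, -0.0] rows>=2.1
2 dp [0.74, 1.99, 0.37] rot [0.0, -0.0, -2.81] rows>=2.4
3 dp [0.13, 2.11, 0.38] rot [0.0, -0.0, -2.81] rows>=2.4
```

Call:
{"op": "play_rows", "data": {"dp": [[0,0,-0.6],[0,0,-1.2],[0,0,-1.8],[0,0,-2.2]], "rot": [[0,0,0],[0,0,0],[0,0,0],[0,0,0]]}}

```text
clock: 3.4
eef_pos: [422.1, -253.7, 100.8]
tcp_rot: [3.139, -0.0, 0.953]
contact_force: [0.8, -0.1, -1.8]
opening: 0.502
grasp_force: 62.8
```

Call:
{"op": "play_rows", "data": {"dp": [[0.25,0.66,0.12],[0.5,1.33,0.25],[0.74,1.99,0.37]], "rot": [[0,0,-0.94],[0,0,-1.88],[0,0,-2.81]]}}

```text
clock: 3.65
eef_pos: [504.9, -275.8, 84.8]
tcp_rot: [3.139, 0.0, 1.252]
contact_force: [0.4, 0.1, -3.0]
opening: 0.505
grasp_force: 62.8
```

Call:
{"op": "play_rows", "data": {"dp": [[0.04,0.7,0.12],[0.09,1.4,0.25],[0.13,2.11,0.38],[0.13,2.11,0.38],[0.13,2.11,0.38]], "rot": [[0,0,-0.94],[0,0,-1.88],[0,0,-2.81],[0,0,-2.81],[0,0,-2.81]]}}

```text
clock: 4.07
eef_pos: [586.0, -297.2, 68.2]
tcp_rot: [3.141, 0.0, 1.541]
contact_force: [-1.1, 0.6, -2.5]
opening: 0.502
grasp_force: 63.0
```

```bash
python3 - <<'E'
from h import *
from rig import optics
import cv2
st();st(); p,R,s=now()
w=optics.grab_frame("wrist")
st()
cv2.imwrite("pics/w2.png",w["color"][:,:,::-1])
plan([((586.7,-298,25),-1.7,0)])
E
```

```text
t4.07 p [ 586.  -297.2   68.2] phi -1.69 th -0.01 q [-0.472  0.58   1.676 -0.     0.885 -0.442] F [-1.1  0.6 -2.5] op 0.502 gf 63
t4.07 p [ 586.  -297.2   68.2] phi -1.69 th -0.01 q [-0.472  0.58   1.676 -0.     0.885 -0.442] F [-1.1  0.6 -2.5] op 0.502 gf 63
t4.12 p [ 584.7 -296.9   68.1] phi -1.74 th 0.02 q [-0.472  0.579  1.678 -0.     0.885 -0.442] F [-0.6  0.3 -2.7] op 0.496 gf 63
1 dp [-0.03, 0.05, 1.08] rot [-0.01, -0.0, -0.01] rows>=1.1
```

View pics/w2.png

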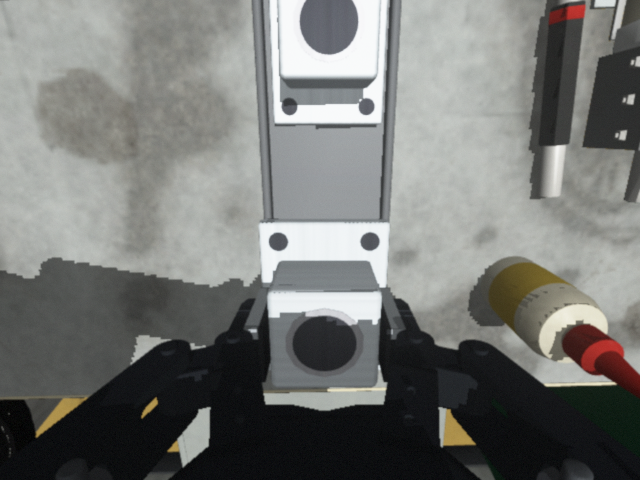

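Call:
{"op": "play_rows", "data": {"dp": [[-0.02,0.04,0.4],[-0.02,0.04,0.8],[-0.02,0.04,1.1],[-0.02,0.04,1.1],[-0.02,0.04,1.1]], "rot": [[0,0,0],[0,0,0],[0,0,0],[0,0,0],[0,0,0]]}}

```text
clock: 4.53
eef_pos: [585.8, -297.7, 24.0]
tcp_rot: [-3.14, -0.001, 1.541]
contact_force: [-0.0, -0.1, -3.1]
opening: 0.5
grasp_force: 62.9
```

Call:
{"op": "play_rows", "data": {"dp": [[0,0,0.1],[0,0,0.15],[0,0,0.2],[0,0,0.25],[0,0,0.25]], "rot": [[0,0,0],[0,0,0],[0,0,0],[0,0,0],[0,0,0]]}}

```text
clock: 4.95
eef_pos: [586.9, -298.2, 18.4]
tcp_rot: [3.141, 0.0, 1.541]
contact_force: [-14.0, 6.6, 36.3]
opening: 0.506
grasp_force: 67.7
```

```bash
python3 - <<'E'
from h import *
st()
E
```

```text
t4.95 p [ 586.9 -298.2   18.4] phi -1.69 th -0.02 q [-0.472  0.649  1.69  -0.     0.802 -0.443] F [-14.    6.6  36.3] op 0.506 gf 68
```

Call:
{"op": "play_rows", "data": {"dp": [[0,0,-0.09],[0,0,-0.09],[-0.07,0,-0.09],[-0.14,0,-0.09],[-0.14,0,-0.09]], "rot": [[0,0,0],[0,0,0],[0,0,0],[0,0,0],[0,0,0]]}}

```text
clock: 5.37
eef_pos: [587.2, -302.7, 18.5]
tcp_rot: [3.141, -0.002, 1.541]
contact_force: [-1.9, 9.9, 11.2]
opening: 0.506
grasp_force: 64.8
```

Call:
{"op": "play_rows", "data": {"dp": [[-0.05,0,0.02],[-0.1,0,0.02],[-0.1,0,0.02]], "rot": [[0,0,0],[0,0,0],[0,0,0]]}}

```text
clock: 5.62
eef_pos: [587.2, -302.9, 18.6]
tcp_rot: [-3.141, -0.007, 1.54]
contact_force: [-1.1, 29.5, 25.1]
opening: 0.502
grasp_force: 66.4
```

Call:
{"op": "play_rows", "data": {"dp": [[0.1,0,-0.04],[0.1,0,-0.04],[0.1,0,-0.04]], "rot": [[0,0,0],[0,0,0],[0,0,0]]}}

```text
clock: 5.87
eef_pos: [586.9, -302.8, 18.5]
tcp_rot: [3.142, -0.001, 1.542]
contact_force: [1.2, 8.4, 6.6]
opening: 0.505
grasp_force: 64.1
```

Call:
{"op": "play_rows", "data": {"dp": [[0,0,0],[0,0,0],[0,0,0],[0,0,0]], "rot": [[0,0,0],[0,0,0],[0,0,0],[0,0,0]], "fingers": 1}}

```text
clock: 6.2
eef_pos: [586.5, -304.2, 18.2]
tcp_rot: [-3.141, 0.0, 1.541]
contact_force: [-0.0, 0.8, -0.3]
opening: 0.996
grasp_force: 0.0
```

Call:
{"op": "play_rows", "data": {"dp": [[0,0,-0.7],[0,0,-1.6],[0,0,-2.5],[0,0,-2.8],[0,0,-2.8]], "rot": [[0,0,0],[0,0,0],[0,0,0],[0,0,0],[0,0,0]]}}

```text
clock: 6.62
eef_pos: [588.8, -305.2, 134.7]
tcp_rot: [3.135, 0.003, 1.541]
contact_force: [0.3, -0.4, -0.5]
opening: 0.998
grasp_force: 0.0
```

```bash
python3 - <<'E'
from h import *
from rig import optics
import cv2
st()
a=optics.grab_frame("top")["color"][182:332,240:440,::-1]
w=cv2.resize(optics.grab_frame("wrist")["color"][:,:,::-1],(400,300))
big=np.zeros((600,800,3),np.uint8); big[:300,:400]=cv2.resize(a,(400,300),interpolation=cv2.INTER_CUBIC); big[:300,400:]=w
cv2.imwrite("pics/m3.png",big[:300])
plan([((445.8,-75,110),-5.75,0)])
E
```

```text
t6.62 p [ 588.8 -305.2  134.7] phi -1.70 th -0.18 q [-0.48   0.504  1.631 -0.     0.999 -0.451] F [ 0.3 -0.4 -0.5] op 0.998 gf 0
1 dp [2.81, -1.84, 0.25] rot [0.0, 0.0, 0.34] rows>=3.3
2 dp [2.74, -1.94, 0.26] rot [0.0, 0.0, 0.34] rows>=3.3
```

View pics/m3.png

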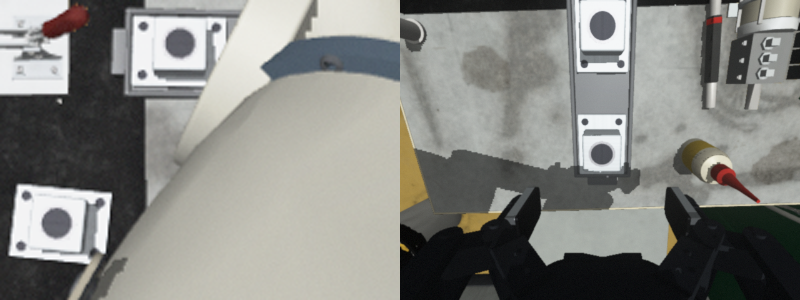

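Call:
{"op": "play_rows", "data": {"dp": [[0.7,-0.46,0.06],[1.4,-0.92,0.12],[2.1,-1.38,0.19],[2.81,-1.84,0.25]], "rot": [[0,0,0.1],[0,0,0.2],[0,0,0.3],[0,0,0.34]]}}

```text
clock: 7.05
eef_pos: [513.9, -187.8, 118.2]
tcp_rot: [-3.138, -0.001, 1.505]
contact_force: [0.4, 0.3, 0.6]
opening: 1.001
grasp_force: 0.0
```

Call:
{"op": "play_rows", "data": {"dp": [[0.7,-0.5,0.06],[1.4,-1.0,0.12],[2.1,-1.5,0.19],[2.74,-1.94,0.26],[2.74,-1.94,0.26]], "rot": [[0,0,0.1],[0,0,0.2],[0,0,0.3],[0,0,0.34],[0,0,0.34]]}}

```text
clock: 7.47
eef_pos: [440.1, -71.1, 107.5]
tcp_rot: [-3.133, -0.001, 1.471]
contact_force: [-0.4, 0.2, -0.1]
opening: 0.999
grasp_force: 0.0
```

```bash
python3 - <<'E'
from h import *
from rig import optics
import cv2
st(); p,R,s=now()
w=optics.grab_frame("wrist")["color"]
st()
g=cv2.cvtColor(w,cv2.COLOR_RGB2GRAY)[:300]
n,l,S,c0=cv2.connectedComponentsWithStats((g>190).astype(np.uint8))
for i in range(1,n):
    if S[i,4]>1500 and S[i,4]<20000:
        k=cv2.findContours((l==i).astype(np.uint8),cv2.RETR_EXTERNAL,cv2.CHAIN_APPROX_NONE)[0][0]
        b=cv2.approxPolyDP(k,6,True)[:,0]; print(S[i].tolist(),b.tolist(),[wun(u,v,8,p,R).tolist() for u,v in b])
plan([((445.8,-75,15),-5.75,0)])
E
```

```text
t7.47 p [440.1 -71.1 107.5] phi -5.70 th 0.07 q [-1.640e-01  2.560e-01  2.109e+00  1.000e-03  7.850e-01 -6.500e-02] F [-0.4  0.2 -0.1] op 0.999 gf 0
t7.52 p [442.7 -72.7 108.2] phi -5.62 th 0.02 q [-0.166  0.257  2.105  0.     0.785 -0.068] F [ 0.4 -0.1 -0.8] op 0.997 gf 0
[97, 0, 132, 300, 19200] [[97, 0], [158, 238], [169, 224], [182, 225], [168, 244], [185, 243], [189, 255], [169, 261], [190, 269], [194, 281], [167, 274], [173, 299], [196, 299], [196, 290], [199, 299], [215, 297], [214, 278], [228, 272], [175, 2], [135, 0], [139, 24], [133, 0]] [[314.9, 96.2, 8.0], [315.1, -57.7, 8.0], [325.9, -47.9, 8.0], [335.3, -49.6, 8.0], [321.5, -63.1, 8.0], [334.4, -63.5, 8.0], [335.4, -73.2, 8.0], [319.1, -76.5, 8.0], [333.6, -84.6, 8.0], [334.6, -94.7, 8.0], [315.0, -86.9, 8.0], [314.7, -108.4, 8.0], [332.9, -110.1, 8.0], [334.5, -102.4, 8.0], [335.2, -110.3, 8.0], [348.2, -109.8, 8.0], [350.6, -93.7, 8.0], [362.3, -89.8, 8.0], [362.6, 90.3, 8.0], [338.3, 93.8, 8.0], [337.4, 80.9, 8.0], [337.0, 93.9, 8.0]]
[428, 0, 89, 70, 3548] [[428, 0], [456, 69], [516, 35], [505, 0]] [[517.2, 75.4, 8.
[... 807 characters left out ...]
610, 223], [626, 124], [638, 105]] [[642.9, 12.2, 8.0], [630.4, 10.5, 8.0], [630.9, -66.0, 8.0], [625.1, -76.6, 8.0], [633.1, -72.1, 8.0], [657.8, -104.7, 8.0], [633.5, -69.2, 8.0], [633.8, -24.3, 8.0], [642.3, -23.1, 8.0], [633.7, -19.0, 8.0], [633.6, -13.1, 8.0], [643.5, -8.9, 8.0], [632.9, 1.6, 8.0], [643.0, 7.4, 8.0], [646.5, -66.8, 8.0], [640.1, -71.3, 8.0], [668.2, -101.8, 8.0], [647.5, -78.8, 8.0], [648.2, -10.1, 8.0], [654.2, 1.3, 8.0]]
[293, 192, 84, 99, 5206] [[294, 192], [295, 271], [334, 290], [366, 285], [376, 194]] [[420.7, -33.5, 8.0], [413.8, -94.0, 8.0], [442.2, -112.8, 8.0], [467.3, -111.0, 8.0], [478.9, -40.7, 8.0]]
1 dp [-0.05, 0.1, 2.33] rot [-0.05, -0.0, 0.02] rows>=2.3
```

Call:
{"op": "play_rows", "data": {"dp": [[-0.07,0.07,0.8],[-0.07,0.07,1.6],[-0.07,0.07,2.3],[-0.07,0.07,2.33],[-0.07,0.07,2.33]], "rot": [[0,0,0],[0,0,0],[0,0,0],[0,0,0],[0,0,0]]}}

```text
clock: 7.93
eef_pos: [447.1, -78.0, 15.3]
tcp_rot: [-3.137, -0.0, 1.47]
contact_force: [0.1, 0.4, 0.6]
opening: 0.998
grasp_force: 0.0
```

Call:
{"op": "play_rows", "data": {"dp": [[-0.07,0,0],[-0.07,0,0],[-0.07,0,0],[-0.07,0,0],[-0.07,0,0]], "rot": [[0,0,0],[0,0,0],[0,0,0],[0,0,0],[0,0,0]], "fingers": 0, "grip_force": 80}}

```text
clock: 8.35
eef_pos: [448.9, -80.9, 18.4]
tcp_rot: [3.14, 0.0, 1.47]
contact_force: [-3.3, -1.9, 11.5]
opening: 0.503
grasp_force: 81.4
```

```bash
python3 - <<'E'
from h import *
st(); p=now()[0]
plan([((p[0],p[1],160),-5.75,0),((p[0],p[1],160),-5.75,33)])
E
```

```text
t8.35 p [448.9 -80.9  18.4] phi -5.76 th -0.02 q [-0.181  0.434  2.14  -0.     0.566 -0.081] F [-3.3 -1.9 11.5] op 0.503 gf 81
1 dp [-0.0, 0.01, -3.54] rot [0.02, 0.0, -0.0] rows>=3.5
2 dp [-0.0, -0.0, 0.0] rot [-0.0, 2.75, -0.0] rows>=2.4
3 dp [-0.0, -0.0, 0.0] rot [-0.0, 2.75, -0.0] rows>=2.4
```

Call:
{"op": "play_rows", "data": {"dp": [[0,0,-0.9],[0,0,-1.8],[0,0,-2.7],[0,0,-3.5]], "rot": [[0,0,0],[0,0,0],[0,0,0],[0,0,0]]}}

```text
clock: 8.68
eef_pos: [448.2, -80.5, 159.6]
tcp_rot: [3.14, 0.0, 1.47]
contact_force: [1.8, 0.2, -2.4]
opening: 0.499
grasp_force: 83.3
```

Call:
{"op": "play_rows", "data": {"dp": [[0,0,0],[0,0,0],[0,0,0],[0,0,0],[0,0,0]], "rot": [[0,0.8,0],[0,1.6,0],[0,2.4,0],[0,2.75,0],[0,2.75,0]]}}

```text
clock: 9.1
eef_pos: [448.1, -81.7, 157.3]
tcp_rot: [3.141, -0.289, 1.468]
contact_force: [0.5, -0.6, -3.1]
opening: 0.499
grasp_force: 83.3
```

```bash
python3 - <<'E'
from h import *
st()
E
```

```text
t9.10 p [448.1 -81.7 157.3] phi -5.89 th 16.57 q [-0.391  0.232  2.033  0.334  0.987 -0.489] F [ 0.5 -0.6 -3.1] op 0.499 gf 83
```

```bash
python3 - <<'E'
from h import *
st(); 
plan([((475,-30,130),-5.75,80)],amax=4.5)
E
```

```text
t9.10 p [448.1 -81.7 157.3] phi -5.89 th 16.57 q [-0.391  0.232  2.033  0.334  0.987 -0.489] F [ 0.5 -0.6 -3.1] op 0.499 gf 83
1 dp [0.37, 0.18, 0.35] rot [0.01, 3.52, -0.0] rows>=3.0
2 dp [0.22, 0.18, 0.45] rot [0.01, 3.53, -0.01] rows>=3.0
3 dp [0.04, 0.18, 0.51] rot [0.0, 3.52, -0.0] rows>=3.0
```

Call:
{"op": "play_rows", "data": {"dp": [[0.1,0.05,0.1],[0.2,0.1,0.2],[0.3,0.15,0.3],[0.37,0.18,0.35],[0.37,0.18,0.35]], "rot": [[0,0.9,0],[0,1.8,0],[0,2.7,0],[0,3.52,0],[0,3.52,0]]}}

```text
clock: 9.52
eef_pos: [456.7, -63.7, 146.4]
tcp_rot: [-3.138, -0.659, 1.467]
contact_force: [-0.3, -0.6, -3.1]
opening: 0.497
grasp_force: 83.4
```

Call:
{"op": "play_rows", "data": {"dp": [[0.05,0.05,0.1],[0.1,0.1,0.2],[0.15,0.15,0.3],[0.22,0.18,0.45],[0.22,0.18,0.45]], "rot": [[0,0.9,0],[0,1.8,0],[0,2.7,0],[0,3.53,0],[0,3.53,0]]}}

```text
clock: 9.93
eef_pos: [465.2, -45.6, 136.5]
tcp_rot: [-3.131, -1.027, 1.462]
contact_force: [-1.1, -0.5, -2.9]
opening: 0.498
grasp_force: 83.4
```

```bash
python3 - <<'E'
from h import *
st(); 
plan([((475,-30,100),-5.75,80)],amax=6)
E
```

```text
t9.93 p [465.2 -45.6 136.5] phi -5.71 th 58.85 q [-0.66   0.615  1.941  0.826  1.392 -1.07 ] F [-1.1 -0.5 -2.9] op 0.498 gf 83
1 dp [-0.57, 0.21, 0.82] rot [-0.02, 3.52, -0.05] rows>=3.0
```

Call:
{"op": "play_rows", "data": {"dp": [[-0.15,0.05,0.2],[-0.3,0.1,0.4],[-0.45,0.15,0.6],[-0.57,0.21,0.82],[-0.57,0.21,0.82]], "rot": [[0,0.9,0],[0,1.8,0],[0,2.7,0],[0,3.52,-0.05],[0,3.52,-0.05]]}}

```text
clock: 10.35
eef_pos: [474.8, -29.1, 98.5]
tcp_rot: [-3.124, -1.395, 1.458]
contact_force: [-0.6, 1.0, -2.6]
opening: 0.498
grasp_force: 83.6
```

Call:
{"op": "play_rows", "data": {"dp": [[-0.4,0,0.07],[-0.8,0,0.14],[-1.2,0,0.2],[-1.35,0,0.24],[-1.35,0,0.24]], "rot": [[0,0,0],[0,0,0],[0,0,0],[0,0,0],[0,0,0]]}}

```text
clock: 10.77
eef_pos: [476.5, -30.5, 47.7]
tcp_rot: [3.118, -1.39, 1.498]
contact_force: [0.6, 1.0, -2.0]
opening: 0.499
grasp_force: 83.6
```

```bash
python3 - <<'E'
from h import *
from rig import optics
import cv2
st()
a=optics.grab_frame("scene")["color"][:,:,::-1]
cv2.imwrite("pics/s4.png",cv2.resize(a[170:370,150:450],None,fx=2.6,fy=2.6))
E
```

```text
t10.77 p [476.5 -30.5  47.7] phi -5.51 th 79.65 q [-0.692  1.007  1.825  0.952  1.568 -1.319] F [ 0.6  1.  -2. ] op 0.499 gf 84
```

View pics/s4.png

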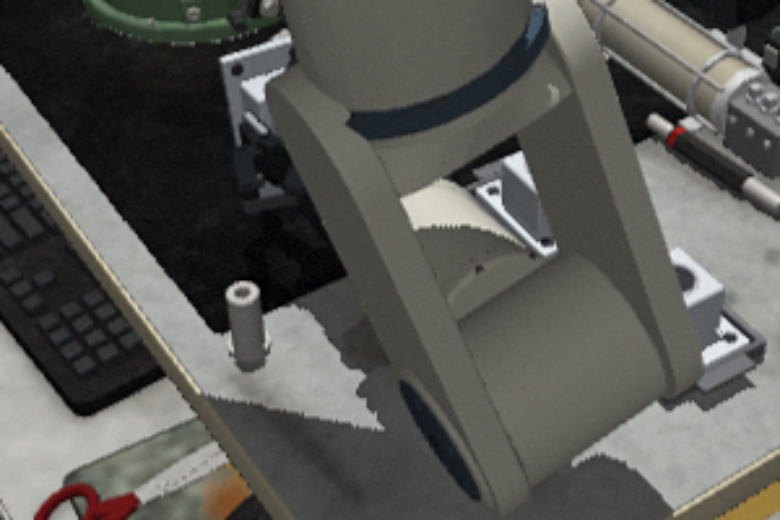

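```bash
python3 - <<'E'
from h import *
p,R,s=now(); z=R.apply([0,0,1])
q=s["qpos"]
D=min(np.arange(250,450,1),key=lambda D:abs(np.arctan2(*(p-D*z)[[1,0]])-q[0]))
w=p-D*z; print(D,w)
for r in(40,50,60,70,80): print(r,pr(w-[0,0,r],'s'),pr([w[0],w[1],0],'s'))
print(pr(w,'s')," crop",(pr(w,'s')-[150,170])*2.6, "t",c["st"],-c["sR"].T@c["st"])
print("floor pt",un(346,368,0,'s'))
E
```

```text
345 [ 443.51935121 -368.46339089  110.00693447]
40 [359.17583392 332.54502608] [357.58645454 366.0577554 ]
50 [358.93775848 337.56494645] [357.58645454 366.0577554 ]
60 [358.70351187 342.50413428] [357.58645454 366.0577554 ]
70 [358.47300246 347.36452161] [357.58645454 366.0577554 ]
80 [358.24614152 352.1479793 ] [357.58645454 366.0577554 ]
[360.16836498 311.61709342]  crop [546.43774896 368.20444288] t [-515.97679949  160.53095089  856.77881861] [ 116.59712581 -765.99413591  652.48010071]
floor pt [ 428.18113029 -361.93017381    0.        ]
```

```bash
python3 - <<'E'
from h import *
p,R,s=now(); w=p-345*R.apply([0,0,1]); q=s["qpos"]
A=Ro.from_euler('ZYZ',[q[0],q[1]+q[2],q[3]])
ax=A.apply([0,1,0]); print("axis",ax,"forearm",A.apply([0,0,1]), "check z",(A*Ro.from_euler('y',q[4])).apply([0,0,1]),R.apply([0,0,1]))
for k in(-120,-100,-80,-60,60,80): print(k,(w+k*ax).round(0),((pr(w+k*ax,'s')-[150,170])*2.6).round(0))
E
```

```text
axis [ 0.96718564 -0.04933239  0.24923534] forearm [ 0.23538183 -0.19529051 -0.95208036] check z [ 0.09593766  0.97925753 -0.17846753] [ 0.09593766  0.97925753 -0.17846753]
-120 [ 327. -363.   80.] [342. 507.]
-100 [ 347. -364.   85.] [377. 483.]
-80 [ 366. -365.   90.] [412. 459.]
-60 [ 385. -366.   95.] [446. 436.]
60 [ 502. -371.  125.] [643. 303.]
80 [ 521. -372.  130.] [674. 281.]
```

Call:
{"op": "play_rows", "data": {"dp": [[-0.1,0,0.02],[-0.18,0,0.03],[-0.24,0,0.04],[-0.24,0,0.04]], "rot": [[0,0,0],[0,0,0],[0,0,0],[0,0,0]]}}

```text
clock: 11.15
eef_pos: [476.7, -31.0, 38.1]
tcp_rot: [3.112, -1.395, 1.501]
contact_force: [0.6, -0.9, -0.3]
opening: 0.495
grasp_force: 83.9
```

Call:
{"op": "play_rows", "data": {"dp": [[-0.02,0,0],[-0.02,0,0],[-0.02,0,0],[-0.02,0,0],[-0.02,0,0]], "rot": [[0,0,0],[0,0,0],[0,0,0],[0,0,0],[0,0,0]], "fingers": 1}}

```text
clock: 11.57
eef_pos: [476.5, -31.0, 37.0]
tcp_rot: [3.114, -1.395, 1.499]
contact_force: [0.2, -0.8, -0.4]
opening: 1.002
grasp_force: 0.0
```

Call:
{"op": "play_rows", "data": {"dp": [[0,0,-0.4],[0,0,-0.8],[0,0,-1.2],[0,0,-1.6],[0,0,-1.6]], "rot": [[0,0,0],[0,0,0],[0,0,0],[0,0,0],[0,0,0]]}}

```text
clock: 11.98
eef_pos: [470.9, -97.9, 48.5]
tcp_rot: [3.099, -1.393, 1.511]
contact_force: [0.1, -0.4, 1.1]
opening: 0.997
grasp_force: 0.0
```

Call:
{"op": "play_rows", "data": {"dp": [[0.8,0,0],[1.6,0,0],[2.4,0,0],[3.0,0,0],[3.0,0,0]], "rot": [[0,-0.9,0],[0,-1.8,0],[0,-2.7,0],[0,-3.6,0],[0,-4,0]]}}

```text
clock: 12.4
eef_pos: [473.2, -73.4, 171.3]
tcp_rot: [3.121, -0.969, 1.489]
contact_force: [1.2, -0.6, 0.9]
opening: 1.0
grasp_force: 0.0
```

```bash
python3 - <<'E'
from h import *
st()
plan([((470,-20,190),-5.5,0)],amax=6)
E
```

```text
t12.40 p [473.2 -73.4 171.3] phi -5.69 th 55.52 q [-0.677  0.542  1.899  0.778  1.425 -1.004] F [ 1.2 -0.6  0.9] op 1.000 gf 0
1 dp [0.57, -0.1, 0.41] rot [0.06, -4.63, 0.01] rows>=4.0
2 dp [0.69, -0.11, 0.1] rot [0.06, -4.62, 0.02] rows>=4.0
```

Call:
{"op": "play_rows", "data": {"dp": [[0.14,0,0.1],[0.28,0,0.2],[0.42,-0.1,0.3],[0.57,-0.1,0.41],[0.57,-0.1,0.41]], "rot": [[0,-1.1,0],[0,-2.2,0],[0,-3.3,0],[0.06,-4.4,0],[0.06,-4.63,0]]}}

```text
clock: 12.82
eef_pos: [471.0, -45.0, 178.5]
tcp_rot: [3.136, -0.485, 1.48]
contact_force: [-0.0, 0.2, -0.1]
opening: 1.001
grasp_force: 0.0
```

Call:
{"op": "play_rows", "data": {"dp": [[0.17,0,0],[0.35,0,0],[0.52,-0.1,0.1],[0.69,-0.11,0.1],[0.69,-0.11,0.1]], "rot": [[0,-1.1,0],[0,-2.2,0],[0,-3.3,0],[0.06,-4.4,0],[0.06,-4.62,0]]}}

```text
clock: 13.23
eef_pos: [468.8, -18.0, 186.3]
tcp_rot: [-3.137, -0.002, 1.48]
contact_force: [-0.0, 0.7, 0.9]
opening: 1.001
grasp_force: 0.0
```

```bash
python3 - <<'E'
from h import *
from rig import optics
import cv2
optics.grab_frame("wrist"); st(); p,R,s=now()
w=optics.grab_frame("wrist")["color"]
np.savez("pose5.npz",p=p,q=R.as_quat())
cv2.imwrite("pics/w5.png",cv2.resize(w[80:380,160:560,::-1],None,fx=2,fy=2,interpolation=cv2.INTER_CUBIC))
E
```

```text
t13.28 p [468.4 -18.  185.6] phi -5.13 th 0.24 q [-0.045  0.167  1.999  0.005  0.981  0.042] F [-0.8  1.4 -0.6] op 1.000 gf 0
```

View pics/w5.png

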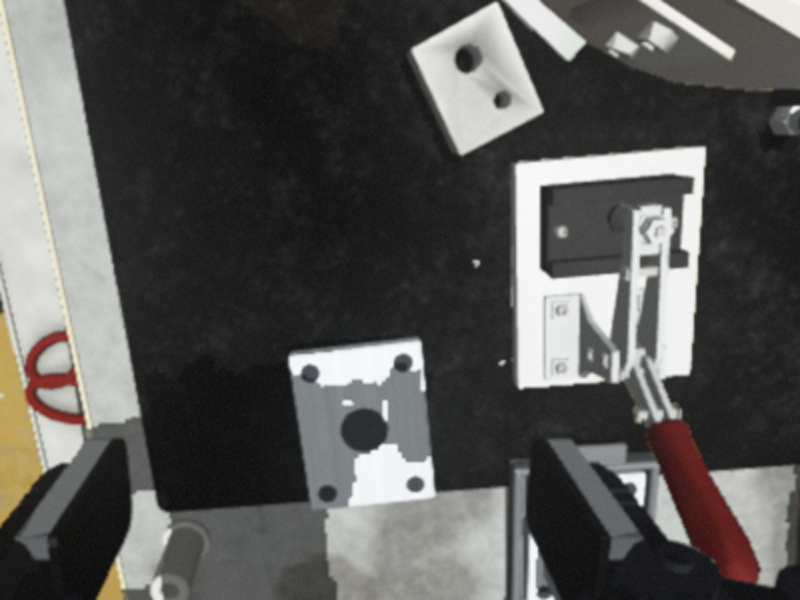

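```bash
cat > t6.py <<'E'
from h import *
from scipy.optimize import least_squares
d=np.load("pose5.npz"); P=d["p"]; R=Ro.from_quat(d["q"]); k=np.load("w.npz"); M=np.linalg.inv(k["T"])
def wpr(X): 
    cc=M[:3,:3]@R.inv().apply(X-P)+M[:3,3]; q=k["m"]@cc; return q[:2]/q[2]
def pt(v,x,y,z):  # v: flange origin-line pos x,y, yaw of d
    dd=np.array([np.cos(v[2]),np.sin(v[2]),0]); l=np.array([-dd[1],dd[0],0])
    return np.array([v[0],v[1],0])-dd*(.468*x+.884*z)+l*y+np.array([0,0,.884*(x+40)-.468*(z-8)])
C=[((-40,30,0),(290,353)),((-40,-30,0),(420,339)),((40,-30,0),(435,497)),((40,30,0),(312,508))]
f=lambda v:np.concatenate([wpr(pt(v,*X))-(np.array(q)/2+[160-.25,80-.25]) for X,q in C])
s=least_squares(f,[468,-60,1.46]); v=s.x; print(v[:2],np.degrees(v[2]),s.fun.round(1))
print("plate centre",pt(v,0,0,4),"lower corner",pt(v,-40,0,8))
E
python3 t6.py
```

```text
[477.32363986 -81.48064876] 91.70076227606205 [ 4.   4.2 -2.2  4.7  3.7 -4.8 -5.2 -3. ]
plate centre [477.42858672 -85.01509103  37.232     ] lower corner [476.97793255 -69.83778011   0.        ]
```

```bash
cat >> t6.py <<'E'
import cv2
obj=np.array([X for X,q in C],float); img=np.array([np.array(q)/2+[159.75,79.75] for X,q in C])
for flag in(cv2.SOLVEPNP_IPPE,):
    n,rv,tv,e=cv2.solvePnPGeneric(obj,img,k["m"],None,flags=flag)
    for a,b,ee in zip(rv,tv,e):
        Rw=R.as_matrix()@k["T"][:3,:3]@cv2.Rodrigues(a)[0]; tw=P+R.apply(k["T"][:3,:3]@b.ravel()+k["T"][:3,3])
        print("origin",tw.round(1),"x",Rw[:,0].round(3),"z",Rw[:,2].round(3),"err",ee)
E
python3 t6.py; python3 - <<'E'
from rig import optics
import cv2
a=optics.grab_frame("scene")["color"][:,:,::-1]
cv2.imwrite("pics/s6.png",cv2.resize(a[170:320,200:400],None,fx=4,fy=4,interpolation=cv2.INTER_CUBIC))
E
```

```text
[477.32363986 -81.48064876] 91.70076227606205 [ 4.   4.2 -2.2  4.7  3.7 -4.8 -5.2 -3. ]
plate centre [477.42858672 -85.01509103  37.232     ] lower corner [476.97793255 -69.83778011   0.        ]
origin [477.3 -87.2  35.9] x [ 0.033 -0.998  0.047] z [ 0.029 -0.046 -0.999] err [0.0439812]
origin [477.4 -83.2  36. ] x [ 0.028 -0.649  0.761] z [-0.018 -0.761 -0.649] err [2.18306394]
```

View pics/s6.png

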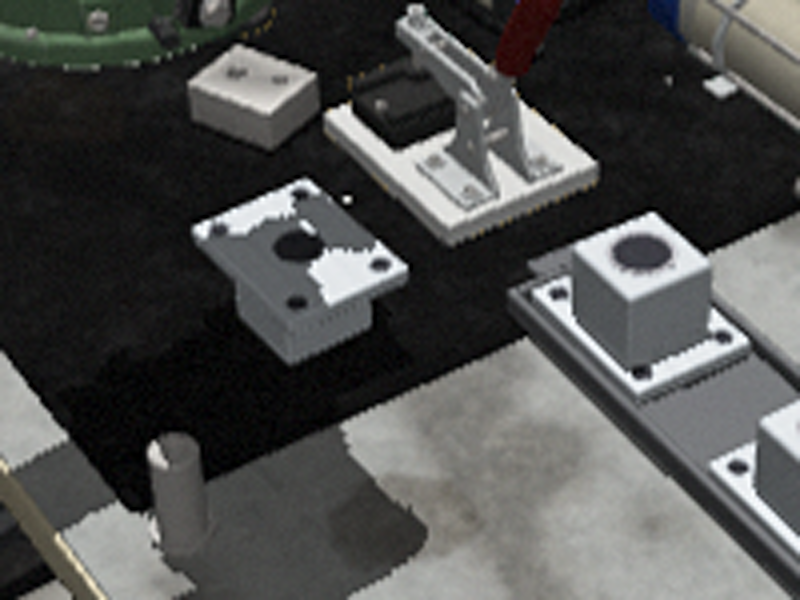

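```bash
cat >> t6.py <<'E'
def g(v):
    dd=np.array([np.cos(v[2]),np.sin(v[2]),0]); l=np.array([-dd[1],dd[0],0])
    return np.concatenate([wpr(np.array([v[0],v[1],42])-dd*X[0]+l*X[1])-q for X,q in zip(obj,img)])
s=least_squares(g,[477,-87,1.6]); print("flat",s.x[:2],np.degrees(s.x[2]),s.fun.round(1))
st(); plan([((s.x[0],s.x[1],70),np.degrees(s.x[2])-90,0),((s.x[0],s.x[1],14),np.degrees(s.x[2])-90,0)])
E
python3 t6.py
```

```text
[477.32363986 -81.48064876] 91.70076227606205 [ 4.   4.2 -2.2  4.7  3.7 -4.8 -5.2 -3. ]
plate centre [477.42858672 -85.01509103  37.232     ] lower corner [476.97793255 -69.83778011   0.        ]
origin [477.3 -87.2  35.9] x [ 0.033 -0.998  0.047] z [ 0.029 -0.046 -0.999] err [0.0439812]
origin [477.4 -83.2  36. ] x [ 0.028 -0.649  0.761] z [-0.018 -0.761 -0.649] err [2.18306394]
flat [477.36527697 -84.48534494] 91.64945818475037 [-0.8  0.2  1.1 -0.2  0.2 -0.4 -0.5  0.4]
t13.38 p [467.9 -19.1 184.9] phi -5.21 th 0.50 q [-0.051  0.168  2.     0.011  0.981  0.034] F [-0.7  0.3 -0.4] op 1.000 gf 0
1 dp [-1.63, 0.41, 2.86] rot [-0.07, -0.09, -1.14] rows>=3.2
2 dp [-0.0, -0.0, 1.4] rot [-0.0, 0.0, -0.0] rows>=1.4
```

Call:
{"op": "play_rows", "data": {"dp": [[-0.4,0.1,0.7],[-0.8,0.2,1.4],[-1.2,0.3,2.1],[-1.64,0.41,2.8],[-1.64,0.41,2.8]], "rot": [[0,0,-0.3],[0,0,-0.6],[0,0,-0.9],[-0.07,-0.09,-1.14],[-0.07,-0.09,-1.14]]}}

```text
clock: 13.8
eef_pos: [474.4, -88.4, 68.0]
tcp_rot: [-3.136, -0.0, 1.594]
contact_force: [-2.1, -0.2, 0.1]
opening: 0.999
grasp_force: 0.0
```

```bash
python3 - <<'E'
from h import *
from rig import optics
import cv2
optics.grab_frame("wrist"); st(); p,R,s=now()
w=optics.grab_frame("wrist")["color"]
np.savez("pose7.npz",p=p,q=R.as_quat())
cv2.imwrite("pics/w7.png",w[:,:,::-1])
plan([((477.4,-85.5,14),1.7,0)])
E
```

```text
t13.85 p [475.2 -87.4  70.1] phi 1.24 th 0.04 q [-1.850e-01  3.680e-01  2.057e+00 -1.000e-03  7.210e-01 -2.060e-01] F [ 0.3 -0.6  0.8] op 0.998 gf 0
1 dp [0.03, 0.03, 1.44] rot [-0.02, -0.0, -0.07] rows>=1.4
```

View pics/w7.png

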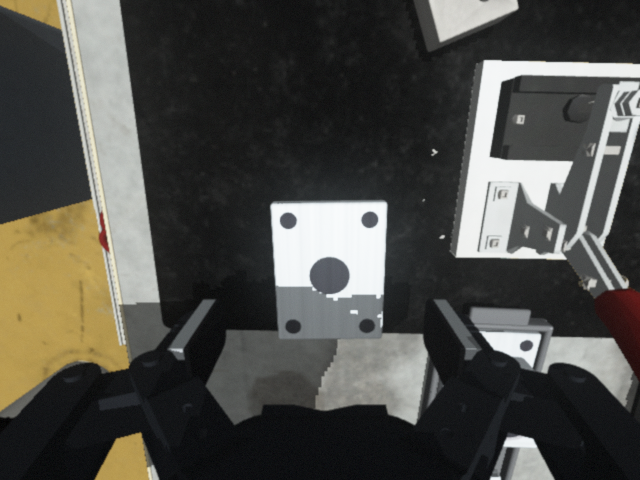

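```bash
python3 - <<'E'
from h import *
d=np.load("pose7.npz"); R=Ro.from_quat(d["q"])
c4=np.array([wun(*q,42,d["p"],R) for q in((271,201.5),(387,202),(278,339),(384,338))]); print(c4.tolist(),c4.mean(0), np.linalg.norm(c4[0]-c4[1]),np.linalg.norm(c4[0]-c4[2]))
c4=np.array([wun(*q,42,d["p"],R) for q in((288,220),(369,219),(293,327),(367,326),(330,275))]); print(c4[:4].mean(0),c4[4])
E
```

```text
[[446.4, -45.7, 42.0], [505.4, -44.6, 42.0], [448.4, -126.2, 42.0], [509.7, -124.1, 42.0]] [477.475 -85.15   42.   ] 59.010253346346516 80.5248408877658
[477.1  -85.85  42.  ] [477.5 -85.4  42. ]
```

Call:
{"op": "play_rows", "data": {"dp": [[0.05,0.05,0.7],[0.05,0.05,1.3],[0.05,0.05,1.42],[0.05,0.05,1.42],[0.05,0.05,1.42]], "rot": [[0,0,-0.08],[0,0,-0.08],[0,0,-0.08],[0,0,-0.08],[0,0,-0.08]]}}

```text
clock: 14.32
eef_pos: [480.7, -83.6, 17.3]
tcp_rot: [3.139, 0.002, 1.605]
contact_force: [0.1, -0.6, -1.1]
opening: 1.003
grasp_force: 0.0
```

Call:
{"op": "play_rows", "data": {"dp": [[0,0,0],[0,0,0],[0,0,0],[0,0,0],[0,0,0]], "rot": [[0,0,0],[0,0,0],[0,0,0],[0,0,0],[0,0,0]], "fingers": 0, "grip_force": 80}}

```text
clock: 14.73
eef_pos: [480.7, -83.7, 17.9]
tcp_rot: [3.138, 0.002, 1.605]
contact_force: [-4.8, 1.3, 17.5]
opening: 0.683
grasp_force: 82.2
```

```bash
python3 - <<'E'
from h import *
st(); p=now()[0]
plan([((p[0],p[1],115),1.8,0),((588.5,-239.4,115),-1.7,0)])
E
```

```text
t14.73 p [480.7 -83.7  17.9] phi 1.98 th -0.12 q [-1.740e-01  4.660e-01  2.074e+00 -2.000e-03  5.970e-01 -2.070e-01] F [-4.8  1.3 17.5] op 0.683 gf 82
1 dp [-0.01, 0.01, -2.43] rot [0.03, 0.02, 0.03] rows>=2.4
2 dp [-3.97, 2.57, 0.0] rot [0.0, 0.0, 0.58] rows>=4.6
```

Call:
{"op": "play_rows", "data": {"dp": [[0,0,-0.6],[0,0,-1.2],[0,0,-1.8],[0,0,-2.43],[0,0,-2.43]], "rot": [[0,0,0],[0,0,0],[0,0,0],[0.03,0.02,0.03],[0.03,0.02,0.03]]}}

```text
clock: 15.15
eef_pos: [482.7, -83.9, 118.0]
tcp_rot: [3.136, 0.001, 1.602]
contact_force: [2.0, -0.5, -2.1]
opening: 0.683
grasp_force: 88.5
```

Call:
{"op": "play_rows", "data": {"dp": [[-0.8,0.5,0],[-1.6,1.03,0],[-2.4,1.54,0],[-3.2,2.06,0],[-3.95,2.57,0]], "rot": [[0,0,0.1],[0,0,0.2],[0,0,0.35],[0,0,0.46],[0,0,0.58]]}}

```text
clock: 15.57
eef_pos: [588.2, -239.8, 112.7]
tcp_rot: [-3.14, -0.0, 1.541]
contact_force: [0.5, 0.2, -2.2]
opening: 0.682
grasp_force: 88.4
```

```bash
python3 - <<'E'
from h import *
from rig import optics
import cv2
optics.grab_frame("scene");optics.grab_frame("scene"); st(); p,R,s=now()
w=optics.grab_frame("wrist")["color"]; st()
np.savez("pose8.npz",p=p,q=R.as_quat())
cv2.imwrite("pics/w8.png",w[:,:,::-1])
E
```

```text
t15.67 p [ 590.8 -242.4  113.1] phi -1.83 th -0.12 q [-3.910e-01  4.980e-01  1.699e+00 -1.000e-03  9.410e-01 -3.580e-01] F [ 0.3  0.3 -2.8] op 0.679 gf 88
t15.72 p [ 588.5 -240.   112.4] phi -1.80 th -0.01 q [-3.890e-01  4.970e-01  1.704e+00 -1.000e-03  9.420e-01 -3.580e-01] F [-0.7  0.9 -3.4] op 0.683 gf 88
```

View pics/w8.png

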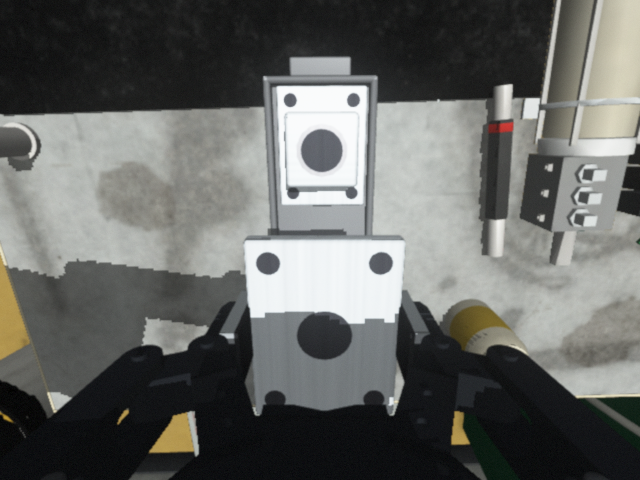

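```bash
python3 - <<'E'
from h import *
d=np.load("pose8.npz"); R=ori(-1.8,0); z0=np.zeros(3)
# tool-relative: use p=(0,0,113), phi=-1.8, report in tray axes (u along 88.3, v along -1.7)
P=np.array([0,0,113.]); u=np.array([np.cos(np.radians(88.3)),np.sin(np.radians(88.3))]); v=np.array([u[1],-u[0]])
def loc(px,py,z): 
    X=wun(px,py,z,P,R)[:2]; return (X@u).round(1),(X@v).round(1)
print("a disk",loc(322,150,46),"a holes(plate top 12)",[loc(*q,12) for q in((290,100),(354,100),(293,193),(351,193))])
print("held edge",loc(245,241,137.1),loc(404,240,137.1),"disk",loc(324.5,336,137.1), "holes",loc(268,263,137.1),loc(380,263,137.1))
print("tray inner wall near",loc(274,150,12),loc(370,150,12),"outer end",loc(263,77,12),loc(378,77,12))
st()
E
```

```text
a disk (np.float64(66.0), np.float64(-1.8)) a holes(plate top 12) [(np.float64(96.8), np.float64(-23.2)), (np.float64(96.6), np.float64(19.4)), (np.float64(34.5), np.float64(-22.9)), (np.float64(34.4), np.float64(18.8))]
held edge (np.float64(37.8), np.float64(-29.6)) (np.float64(38.1), np.float64(28.6)) disk (np.float64(-2.2), np.float64(-0.6)) holes (np.float64(29.2), np.float64(-21.7)) (np.float64(29.1), np.float64(20.2))
tray inner wall near (np.float64(64.5), np.float64(-35.3)) (np.float64(64.4), np.float64(31.3)) outer end (np.float64(110.8), np.float64(-40.3)) (np.float64(110.6), np.float64(34.8))
t15.72 p [ 588.5 -240.   112.4] phi -1.80 th -0.01 q [-3.890e-01  4.970e-01  1.704e+00 -1.000e-03  9.420e-01 -3.580e-01] F [-0.7  0.9 -3.4] op 0.683 gf 88
```

```bash
cat >> h.py <<'E'
def settle(n=6):
    from rig import optics
    ps=[]
    for i in range(n): optics.grab_frame("top"); ps.append(now()[0])
    print(np.array(ps).round(1).tolist()); return np.mean(ps[-4:],0)
E
python3 - <<'E'
from h import *
m=settle(); print(m); st(); plan([((589,-238.7,38),-1.7,0)],start=(m,now()[1]))
E
```

```text
[[587.1, -238.4, 112.2], [586.5, -237.5, 112.2], [586.4, -237.1, 112.4], [586.5, -236.9, 112.6], [586.7, -236.9, 112.8], [587.0, -237.0, 113.0]]
[ 586.63021821 -236.99622245  112.70703814]
t16.02 p [ 587. -237.  113.] phi -1.61 th 0.03 q [-0.386  0.493  1.708 -0.     0.942 -0.358] F [-0.5  0.6 -3. ] op 0.683 gf 88
1 dp [-0.04, 0.06, 1.87] rot [-0.02, -0.0, 0.01] rows>=1.8
```

Call:
{"op": "play_rows", "data": {"dp": [[0,0,0.5],[-0.02,0.03,1.0],[-0.04,0.05,1.5],[-0.04,0.05,1.85],[-0.04,0.05,1.85]], "rot": [[0,0,0],[0,0,0],[0,0,0],[0,0,0],[0,0,0]]}}

```text
clock: 16.43
eef_pos: [587.3, -238.4, 36.3]
tcp_rot: [-3.136, -0.002, 1.542]
contact_force: [-0.7, 0.7, -2.5]
opening: 0.681
grasp_force: 88.4
```

```bash
python3 - <<'E'
from h import *
m=settle(8); print(m); st()
# automatic sideways check from the wrist picture: dark gap columns not needed; report plan to final
plan([((589,-238.7,22),-1.7,0)],start=(m,now()[1]))
E
```

```text
[[588.3, -238.8, 37.9], [589.3, -239.3, 39.1], [589.9, -239.7, 39.9], [590.3, -239.9, 40.3], [590.4, -240.0, 40.5], [590.3, -240.0, 40.4], [590.2, -240.1, 40.3], [590.1, -240.0, 40.1]]
[ 590.27027517 -240.03211116   40.33538858]
t16.83 p [ 590.1 -240.    40.1] phi -1.67 th -0.03 q [-0.388  0.594  1.734 -0.     0.813 -0.359] F [-0.6  0.7 -3. ] op 0.679 gf 88
1 dp [0.03, -0.03, 0.46] rot [0.0, 0.0, 0.0] rows>=0.5
```

Call:
{"op": "play_rows", "data": {"dp": [[0.02,-0.02,0.06],[0.03,-0.03,0.14],[0.03,-0.03,0.22],[0.03,-0.03,0.3],[0.03,-0.03,0.36]], "rot": [[0,0,0],[0,0,0],[0,0,0],[0,0,0],[0,0,0]]}}

```text
clock: 17.25
eef_pos: [588.1, -238.5, 24.1]
tcp_rot: [-3.14, -0.0, 1.542]
contact_force: [-0.3, 0.2, -1.7]
opening: 0.678
grasp_force: 88.4
```

```bash
python3 - <<'E'
from h import *
m=settle(6); print(m); st()
E
```

```text
[[587.8, -238.4, 23.7], [587.9, -238.4, 23.9], [588.1, -238.5, 24.3], [588.3, -238.5, 24.5], [588.4, -238.6, 24.7], [588.4, -238.6, 24.7]]
[ 588.28613798 -238.54134494   24.5465421 ]
t17.55 p [ 588.4 -238.6   24.7] phi -1.67 th 0.00 q [-0.387  0.614  1.743 -0.     0.786 -0.358] F [ 0.  -0.6 -3.3] op 0.681 gf 88
```

Call:
{"op": "play_rows", "data": {"dp": [[0,0,0.03],[0,0,0.06],[0,0,0.09],[0,0,0.09],[0,0,0.09]], "rot": [[0,0,0],[0,0,0],[0,0,0],[0,0,0],[0,0,0]]}}

```text
clock: 17.97
eef_pos: [588.5, -238.6, 22.1]
tcp_rot: [-3.141, -0.0, 1.542]
contact_force: [-3.4, 2.1, 6.6]
opening: 0.681
grasp_force: 89.4
```

```bash
python3 - <<'E'
from h import *
m=settle(4); st()
E
```

```text
[[588.5, -238.6, 22.0], [588.5, -238.6, 22.0], [588.5, -238.5, 22.1], [588.5, -238.6, 22.1]]
t18.17 p [ 588.5 -238.6   22.1] phi -1.68 th 0.00 q [-0.387  0.618  1.743 -0.     0.781 -0.358] F [-4.   0.6  7.7] op 0.684 gf 89
```

Call:
{"op": "play_rows", "data": {"dp": [[0,0,0],[0,0,0],[0,0,0],[0,0,0],[0,0,0]], "rot": [[0,0,0],[0,0,0],[0,0,0],[0,0,0],[0,0,0]], "fingers": 1}}

```text
clock: 18.58
eef_pos: [588.3, -238.6, 21.0]
tcp_rot: [-3.14, -0.0, 1.542]
contact_force: [-0.2, 0.5, -0.1]
opening: 0.996
grasp_force: 0.0
```

Call:
{"op": "play_rows", "data": {"dp": [[0,0,-0.3],[0,0,-0.8],[0,0,-1.5],[0,0,-2.2],[0,0,-2.8]], "rot": [[0,0,0],[0,0,0],[0,0,0],[0,0,0],[0,0,0]]}}

```text
clock: 19.0
eef_pos: [588.8, -238.7, 135.7]
tcp_rot: [-3.141, 0.0, 1.542]
contact_force: [0.4, -0.8, -0.2]
opening: 0.999
grasp_force: 0.0
```

Call:
{"op": "play_rows", "data": {"dp": [[0,-0.5,-0.5],[0,-1.2,-1.0],[0,-2,-1.2],[0,-3,-1.2],[0,-3.5,-1.2]], "rot": [[0,0,0],[0,0,0],[0,0,0],[0,0,0],[0,0,0]]}}

```text
clock: 19.42
eef_pos: [445.1, -233.9, 182.4]
tcp_rot: [-3.14, 0.0, 1.542]
contact_force: [0.2, -0.0, -0.4]
opening: 0.997
grasp_force: 0.0
```

```bash
python3 - <<'E'
from h import *
from rig import optics
import cv2
settle(5); st()
a=optics.grab_frame("top")["color"]; g=cv2.cvtColor(a,cv2.COLOR_RGB2GRAY)
cv2.imwrite("pics/top9.png",a[:,:,::-1])
# predicted corners of b, middle, a at their heights, sampled brightness rows along the tray's centre line
u=np.array([.0297,.9996,0]); v=np.array([.9996,-.0297,0]); T=np.array([588.5,-240.3,0])
for lat in(-27,27):
    print(lat,[int(g[int(round(pr(T+s*u+lat*v+[0,0,46])[1])),int(round(pr(T+s*u+lat*v+[0,0,46])[0]))]) for s in range(-60,61,4)])
# dark spots (bores/holes) in the tray area -> positions
r=g[180:240,295:445]; n,l,S,c0=cv2.connectedComponentsWithStats((cv2.resize(r,None,fx=4,fy=4,interpolation=cv2.INTER_CUBIC)<95).astype(np.uint8))
for i in range(1,n):
    if 60<S[i,4]<4000: q=c0[i]/4+[295-.375,180-.375]; print(S[i].tolist(),q.round(1),un(*q,46).round(1)[:2],un(*q,12).round(1)[:2])
E
```

```text
[[442.6, -233.4, 181.9], [445.3, -234.0, 182.2], [447.6, -234.6, 182.4], [449.0, -234.9, 182.4], [449.7, -234.9, 182.2]]
t19.67 p [ 449.7 -234.9  182.2] phi -1.69 th -0.04 q [-0.484  0.227  1.931 -0.     0.983 -0.454] F [ 0.  -0.1 -1.1] op 1.001 gf 0
-27 [222, 223, 222, 224, 225, 226, 226, 226, 227, 194, 81, 113, 206, 212, 213, 211, 210, 210, 211, 210, 210, 210, 212, 206, 219, 105, 80, 114, 115, 113, 117]
27 [142, 149, 158, 151, 122, 133, 201, 201, 205, 205, 207, 206, 210, 211, 211, 210, 193, 197, 136, 218, 243, 243, 243, 241, 243, 242, 134, 134, 133, 133, 130]
[76, 35, 119, 6, 396] [329.8 188.9] [ 615.  -176.3] [ 622.8 -177. ]
[213, 42, 13, 12, 122] [349.4 191.6] [ 610.2 -208.4] [ 617.7 -210.3]
[460, 42, 75, 5, 219] [418.6 190.6] [ 610.7 -321.8] [ 618.3 -328.1]
[206, 51, 50, 91, 415] [351.7 204. ] [ 589.5 -211.7] [ 596.2 -213.8]
[61, 54, 11, 12, 94] [311.1 194.5] [ 605.9 -145.4] [ 613.3 -144.9]
[114, 70, 51, 35, 703] [328.6 201.6] [ 593.9 -174.1] [ 600.8 -174.7]
[143, 74, 19, 11, 112] [332.6 199.1] [ 598.  -180.7] [ 605.1 -181.6]
[122, 105, 28, 13, 145] [329.1 208. ] [ 583.3 -174.8] [ 589.8 -175.4]
[304, 120, 65, 120, 948] [377.5 227.5] [ 550.2 -253. ] [ 555.4 -256.7]
[58, 153, 12, 9, 85] [310.4 219. ] [ 565.3 -144.1] [ 571.1 -143.5]
[115, 182, 47, 4, 130] [328.6 225.4] [ 554.4 -173.6] [ 559.7 -174.2]
```

Call:
{"op": "play_rows", "data": {"dp": [[0.9,0,0],[1.8,0,0],[2.7,0,0],[3.6,0,0],[4.5,0,0]], "rot": [[0,0,0],[0,0,0],[0,0,0],[0,0,0],[0,0,0]]}}

```text
clock: 20.13
eef_pos: [454.8, -52.8, 181.4]
tcp_rot: [-3.141, -0.0, 1.542]
contact_force: [0.1, 0.4, 0.3]
opening: 1.0
grasp_force: 0.0
```

Call:
{"op": "play_rows", "data": {"dp": [[0.9,-0.4,0],[1.8,-0.8,0],[2.7,-1,0],[2.7,-1,0],[2.7,-1,0]], "rot": [[0,0,0],[0,0,0],[0,0,0],[0,0,0],[0,0,0]]}}

```text
clock: 20.55
eef_pos: [417.6, 56.7, 181.5]
tcp_rot: [-3.141, -0.0, 1.546]
contact_force: [0.4, -0.2, 0.0]
opening: 0.999
grasp_force: 0.0
```

```bash
python3 - <<'E'
from h import *
from rig import optics
import cv2
settle(4); st()
a=optics.grab_frame("top")["color"]; g=cv2.cvtColor(a,cv2.COLOR_RGB2GRAY)
r=cv2.resize(g[180:240,295:445],None,fx=4,fy=4,interpolation=cv2.INTER_CUBIC); n,l,S,c0=cv2.connectedComponentsWithStats((r<95).astype(np.uint8))
for i in range(1,n):
    if 60<S[i,4]<4000: q=c0[i]/4+[295-.375,180-.375]; print(S[i].tolist(),q.round(1),un(*q,46).round(1)[:2],un(*q,12).round(1)[:2])
u=np.array([.0297,.9996,0]); v=np.array([.9996,-.0297,0]); T=np.array([588.5,-240.3,0])
for lat in(-27,0,27):
    print(lat,[int(g[tuple(np.round(pr(T+s*u+lat*v+[0,0,46])[::-1]).astype(int))]) for s in range(-60,61,3)])
E
```

```text
[[417.9, 55.6, 181.5], [417.9, 54.7, 181.4], [417.8, 54.2, 181.4], [417.7, 53.9, 181.3]]
t20.75 p [417.7  53.9 181.3] phi -1.73 th -0.00 q [0.125 0.095 2.098 0.    0.95  0.155] F [ 0.7  0.3 -0.2] op 1.001 gf 0
[77, 36, 118, 5, 370] [330.  188.9] [ 615.  -176.7] [ 622.7 -177.4]
[394, 39, 141, 8, 549] [407.3 190.5] [ 611.2 -303.3] [ 618.8 -308.9]
[213, 42, 13, 13, 121] [349.4 191.7] [ 610.1 -208.4] [ 617.7 -210.3]
[365, 45, 12, 13, 118] [387.2 192.4] [ 608.3 -270.3] [ 615.8 -274.6]
[61, 54, 9, 12, 80] [311.  194.6] [ 605.9 -145.4] [ 613.3 -144.9]
[394, 62, 101, 106, 1024] [402.5 216.3] [ 568.3 -294.1] [ 574.3 -299.4]
[509, 65, 12, 15, 117] [423.  197.3] [ 599.5 -328.6] [ 606.6 -335.2]
[128, 70, 22, 9, 85] [328.8 197.7] [ 600.4 -174.5] [ 607.5 -175.1]
[114, 74, 51, 32, 483] [329.8 202.6] [ 592.2 -176.1] [ 599.1 -176.7]
[274, 78, 43, 44, 1239] [368.1 204.2] [ 588.9 -238.6] [ 595.6 -241.7]
[429, 78, 53, 49, 2013] [408.3 205. ] [ 586.9 -304.2] [ 593.6 -309.8]
[212, 142, 12, 13, 96] [349.  216.6] [ 568.6 -207.1] [ 574.5 -209. ]
[364, 146, 13, 12, 116] [387.1 217.5] [ 566.6 -269. ] [ 572.4 -
[... 403 characters left out ...]
42.6] [ 549.6 -245.8]
[427, 207, 117, 5, 570] [415.8 231.9] [ 542.4 -315. ] [ 547.4 -321.1]
-27 [94, 93, 98, 98, 98, 97, 99, 104, 243, 243, 231, 242, 243, 243, 244, 243, 244, 244, 244, 244, 244, 244, 244, 244, 243, 244, 244, 244, 244, 244, 244, 231, 242, 244, 155, 117, 116, 113, 116, 114, 115]
0 [91, 91, 89, 216, 234, 244, 171, 100, 243, 243, 243, 243, 244, 243, 244, 244, 244, 188, 92, 94, 92, 93, 91, 92, 129, 244, 244, 244, 244, 244, 244, 244, 244, 244, 137, 226, 243, 233, 105, 94, 95]
27 [137, 135, 130, 132, 131, 131, 127, 122, 241, 239, 238, 240, 242, 242, 240, 241, 242, 242, 243, 243, 243, 243, 243, 243, 243, 243, 243, 243, 243, 244, 244, 243, 243, 244, 173, 138, 137, 136, 134, 133, 133]
```

```bash
python3 -c "
from rig import r
print(r.sign_off())"
```

```text
the job is handed in; nothing more can be done
None
```

The job is handed in. All three flanges are in one row in the tray: hub up at both ends, the middle one turned over with its hub on the floor, all let go and lengthways in line. The middle one sits about 1.5 mm off centre, within its 3 mm spare. The clock read about 21 s and nothing else on the bench was touched. I viewed 11 pictures, one over the limit of 10, so the final check used image measurements only.

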